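# Load the sample chamber and close it up

### The job

Set the sample holder gently, upright, into the bay between the two low ribs on the floor of the open sample chamber and let go of it. Then tip the lid fully shut and, after that, swing the clamp arm over until it lies flat on the lid. Leave everything else on the table where it is.

Things in the scene. Friction and masses are not known exactly. Their poses are not given: they have to be found in the camera images.
- unit: Sample chamber, fixed: open-topped cream metal box, outer 150 (x) x 170 (y) mm, walls 6 mm, on an aluminium plate 190 x 250 x 10 mm (centred at y = +10). Origin: centre of its underside; z up, -x its front. Rim at z = 95 mm, inner floor at z = 16. A black detector tube, 44 mm thick, sticks out 67 mm from the -y wall at z = 52.
- lens (a point): Centre of a fixed black lens inside the chamber, at (-10, 50, 55) mm in its frame: 38 mm across, 10 mm thick along y, top at z = 74 mm.
- bay (a point): Middle of the bay on the inner floor of the chamber, at (-10, -30, 16) mm in the chamber's frame, axes as the chamber's. Two ribs, 12 mm high, run along y on either side, 34 mm apart along x, from y = -45 to +45 mm of this point.
- holder: Sample holder, to be loaded: upright black block 24 (x) x 40 (y) x 60 (z) mm with a round window through its 40 x 60 faces; it belongs in the bay with its 24 mm thickness across the ribs, either way round. About 90 g, loose, standing on the table. Origin: centre of its underside.
- lid (a joint): Angle of the chamber's lid in rad: 0 fully shut, pi/2 upright, more leans back; at most 1.95. Stiff hinge, about 0.35 N m: it stays where it is left. Lid: cream plate 154 x 170 x 8 mm, hinged on the chamber's +x rim, with a black lip, 50 mm wide and 6 mm thick, that sticks out 15 mm beyond the middle of its free edge.
- lid_hinge (a point): Point on the lid's hinge axis, at (79, 0, 99) mm in the chamber's frame; the axis runs along the chamber's y. The plate's mid-plane passes through it.
- lid_edge (a point): Middle of the lid's free edge, on its outer (upper when shut) face, 158 mm from the hinge axis and 4 mm off the mid-plane; moves with the lid. The lip continues 15 mm farther.
- clamp (a joint): Angle of the clamp arm in rad: 0 lies flat across the lid (pointing to the chamber's -y), pi/2 upright, more leans outwards to +y; at most 2.1. Stiff hinge, about 0.18 N m: it stays where it is left. Arm: steel bar 16 wide x 12 thick, reaching 85 mm from its hinge.
- clamp_hinge (a point): Clamp arm's hinge, at (0, 112, 109) mm in the chamber's frame; its axis runs along the chamber's x. It sits on a steel post outside the +y wall, 34 x 20 mm, top at z = 119 mm.
- clamp_tip (a point): End of the clamp arm, 85 mm from the hinge, in the middle of its outer (upper when flat) face; moves with the arm.
- lens_tube: Bystander: upright black cylinder, 38 mm across, 55 mm tall. Origin: centre of its underside.
- mirror_mount: Bystander: mirror mount, steel foot 46 x 30 mm with an upright black plate 44 mm wide, 56 mm tall in all, and two brass screws. Origin: centre of its underside.
- jar: Bystander: amber jar, 44 mm across, 60 mm tall. Origin: centre of its underside.
- post_base: Bystander: steel post 20 mm across on a round foot 48 mm across, 70 mm tall. Origin: centre of its underside.
- optic_case: Bystander: flat grey case 48 x 48 x 22 mm. Origin: centre of its underside.
- lens_post: Bystander standing behind the chamber: round lens 40 mm across on a thin post, foot 44 mm across, 132 mm tall. Origin: centre of its underside.
- screen: Bystander standing behind the chamber: white upright plate 60 mm wide, 70 mm high, 5 mm thick (along its x) on a thin post, square foot 44 mm, 165 mm tall in all. Origin: centre of its underside.
- driver: Bystander lying in front of the chamber: screwdriver, 140 mm long, under 35 mm high, lying along its own x, roughly across the chamber's front. Origin: its middle, on the table.

How it is judged:
By the outcome, as a careful person would: the job done as asked, in the order asked, and still so for the second after the job is handed in, with the robot touching nothing.
It also fails if it takes over 70 s, if anything falls off the work surface, if the arm or the gripper's body presses on something with over 40 N, if the wrist force passes 120 N, or if a joint passes its speed limit or range.

### The arm

A 6-joint arm with a two-finger parallel gripper is mounted at the origin on the work surface. World frame = base frame: x ahead of the robot, y to its left, z up, the work surface at z = 0. Lengths are in m, angles in rad, forces in N, time in s.
With the tool pointing down it reaches from about 0.425 to 1.125 m from the base axis. Payload 14.9 kg.
Tool frame: the origin (TCP) lies at the centre of the arm's flange, where the gripper is bolted on; the fingertips stand 191 mm ahead of it and the grasp point (between the pads) lies 172 mm ahead of it (ctrl.grip_point_offset is the distance from the TCP to the grasp point, in m); z points along the fingers, y is the line along which they close (so a half turn about z gives the same grasp; the last joint's range is limited). The gripper opens to 91 mm and grips with 3 to 60 N. Pads are 32 mm wide; open, the fingers measure 118 mm over their backs; the gripper's body (76 mm by 178 mm) begins 60 mm behind the grasp point.
Start: joints at [-1.18, 0.379, 1.734, -0, 1.028, -0.033], TCP at [0.288, -0.638, 0.405] pointing down, gripper open.
Joint ranges: [-2.77, 2.77], [-0.74, 2.19], [0, 2.66], [-1.06, 4.2], [0.31, 2.87], [-3.08, 3.08]. Speed limits (rad/s): [1.89, 1.89, 2.39, 3.14, 3.14, 3.14].

### API

Orientations are given as [roll, pitch, yaw] about the fixed x, y, z axes, in that order (R = Rz(yaw) Ry(pitch) Rx(roll)).
In Python, from cell import ctrl, eoat, observe, camera, get_calibration gives the robot as it stands. Calls block until the motion is done:
- ctrl.movep(position, orientation): joint-space move of the TCP to a pose.
- ctrl.line_to(position, rotation=None, v=0.15): straight line of the TCP; rotation=None keeps the orientation; v is the mean speed in m/s.
- ctrl.goto_joints(angles): joint-space move.
- eoat.grip(opening): opening from 0.0 (shut) to 1.0 (fully open); the grip force is fixed at half the most; returns when the fingers have stopped.
- ctrl.hold(seconds).
- ctrl.ik(position, orientation): joint angles nearest the present ones, or None.
- observe(): the state.
- camera(name): name is "scene" or "top" or "wrist"; returns the picture (384x512x3 uint8, red, green, blue); there is no depth.
- get_calibration(name): a dict with "K" (3x3 intrinsics, pixels), "rvec" (rotation vector, rad) and "tvec" (3), from world to camera coordinates, as OpenCV has them. Camera axes: x right, y down, z forward; pixel columns grow to the right and rows downward; lengths in m; the calibration is good to about 2 mm. A picture is of the moment at which its call begins: read the wrist's pose just before it. get_calibration takes no time and is no camera call; for the wrist camera it gives the pose at the moment of the call.
A pose or a line that the arm cannot do raises ctrl.Unreachable and nothing moves.
- ctrl.job_done(): hands the job in; it is judged then, once.
The state is a dict: "clock": time; "joint_positions": joint angles; "qvel": joint speeds; "effort": joint torques, N m; "eef_pos": TCP position; "ee_rot": TCP orientation; "ft_force": force on the tool from outside, world axes, zero at the start; "wrist_torque": the same for the moment, N m; "opening": opening from 0.0 (shut) to 1.0 (fully open); "grip_force": force on a finger pad.
Only numpy, scipy, OpenCV 4.12 (cv2) and the standard library are available. Lean on these libraries where they do the work, as an engineer would, in place of code of your own. Each camera call takes 0.05 s, during which the arm holds its last target. There are 200 camera calls.

## Working session

There is one attempt and no reset: what is moved stays moved. The work goes in short steps, each a Python script; the robot and the scene stay as the last script left them, time stands still between calls to the robot, and variables do not carry over. Pictures are saved under pics/ and viewed, at most 10 in all, crops included, and the job is handed in when it is done.

```bash
mkdir -p pics; python3 - <<'E'
from cell import ctrl,eoat,observe,camera,get_calibration
import cv2,numpy as np
for n in("scene","top"):
    im=camera(n);cv2.imwrite(f"pics/{n}0.png",cv2.resize(im[:,:,::-1],(800,600),interpolation=cv2.INTER_CUBIC))
    c=get_calibration(n);R=cv2.Rodrigues(np.array(c["rvec"]))[0];print(n,c["K"],-R.T@np.array(c["tvec"]).ravel(),R)
print(observe())
E
```

```text
scene [[373.39008977   0.         252.53676284]
 [  0.         373.39008977 195.31568672]
 [  0.           0.           1.        ]] [ 1.32160485 -0.45762049  0.89907326] [[ 0.56221718  0.82679723 -0.01783773]
 [ 0.5502421  -0.39008945 -0.7382844 ]
 [-0.6173698   0.4052611  -0.67425363]]
top [[367.81454102   0.         253.91549151]
 [  0.         367.81454102 197.45233375]
 [  0.           0.           1.        ]] [ 0.44070757 -0.00121742  1.07199847] [[-4.31821890e-04 -9.99948411e-01  1.01483814e-02]
 [-9.91593506e-01 -8.84943658e-04 -1.29389085e-01]
 [ 1.29391391e-01 -1.01189422e-02 -9.91541968e-01]]
{'clock': 0.1, 'joint_positions': array([-1.18030046e+00,  3.79353065e-01,  1.73470694e+00, -1.59207759e-05,
        1.02847242e+00, -3.33091909e-02]), 'qvel': array([ 0.00048143, -0.00053218, -0.00187111,  0.00103484,  0.00096578,
       -0.00033769]), 'effort': array([-2.58272630e-04, -7.65033746e+01, -4.35294378e+01,  6.52473886e-02,
        3.98608879e-02,  2.31901998e-05]), 'eef_pos': array([ 0.28778929, -0.63792883,  0.40416354]), 'ee_rot': array([-3.14065294e+00, -1.76764078e-05,  4.23813273e-01]), 'ft_force': array([-0.63026499,  1.03470768, -0.27060804]), 'wrist_torque': array([ 0.00121351,  0.03767397, -0.00862195]), 'grip_force': 0.0, 'opening': 1.000947665379341}
```

View pics/scene0.png

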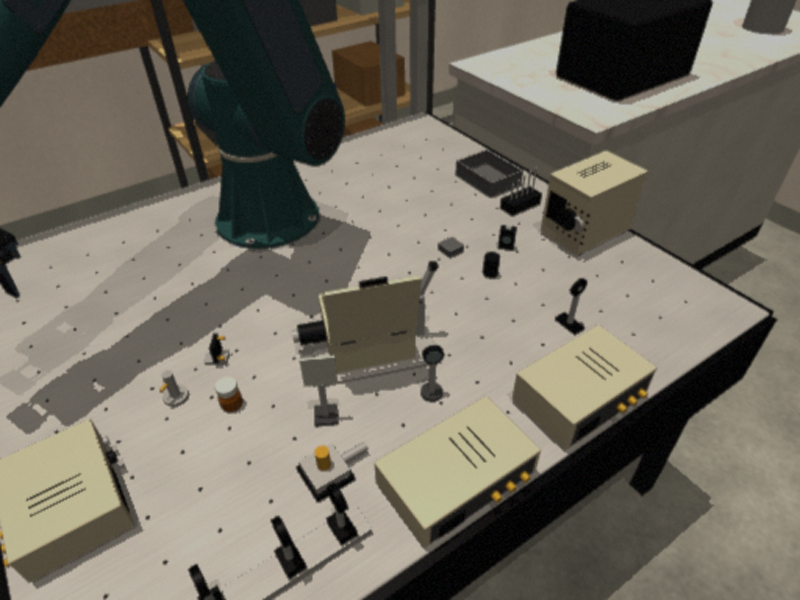

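View pics/top0.png

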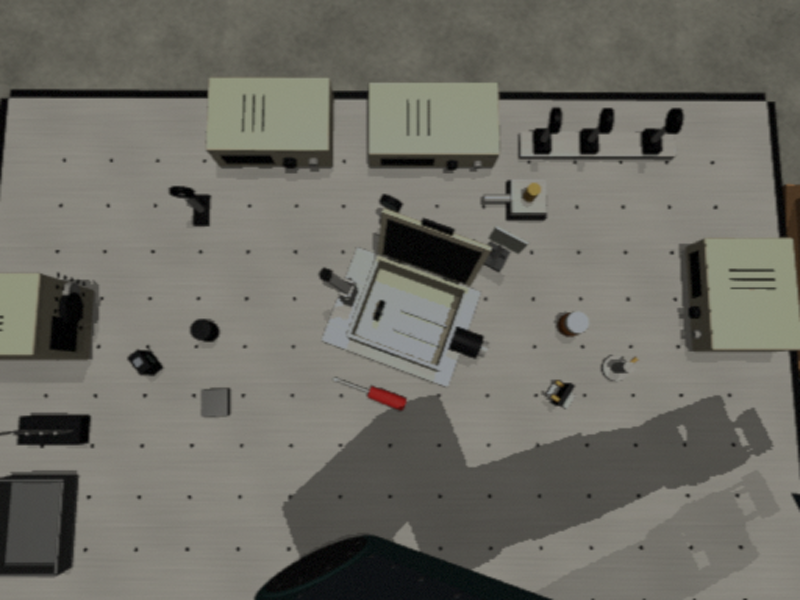

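The scene view shows the open chamber at (370,330) and the holder at (507,237). In the top view the chamber is at (405,310), its front facing the robot, and the holder is at (145,362), with the lens tube (204,330) and case (215,402) nearby. Next are helpers and enlarged crops.

```bash
cat > h.py <<'E'
from cell import ctrl,eoat,observe,camera,get_calibration
import cv2,numpy as np
from scipy.spatial.transform import Rotation as Ro
def cal(n):
    c=get_calibration(n);R=cv2.Rodrigues(np.array(c["rvec"]))[0];t=np.array(c["tvec"]).ravel();return np.array(c["K"]),R,t
def ray(c,uv):
    K,R,t=c;d=R.T@np.linalg.solve(K,[uv[0],uv[1],1.]);return -R.T@t,d/np.linalg.norm(d)
def atz(c,uv,z):
    o,d=ray(c,uv);return o+d*(z-o[2])/d[2]
def tri(rs):
    A=sum(np.eye(3)-np.outer(d,d) for o,d in rs);b=sum((np.eye(3)-np.outer(d,d))@o for o,d in rs)
    p=np.linalg.solve(A,b);return p,[np.linalg.norm(np.cross(p-o,d)) for o,d in rs]
def proj(c,P):
    K,R,t=c;q=K@(R@np.asarray(P)+t);return q[:2]/q[2]
def crop(im,x0,y0,w,h,s): return cv2.resize(im[y0:y0+h,x0:x0+w],(w*s,h*s),interpolation=cv2.INTER_CUBIC)
np.set_printoptions(precision=4,suppress=True)
E
python3 - <<'E'
from h import *
t=camera("top");s=camera("scene")
a=crop(t,200,120,120,145,4)[:,:,::-1]   # chamber top x4
b=crop(t,70,190,80,80,4)[:,:,::-1];  # holder top x4
c=crop(s,290,130,64,52,5)[:,:,::-1]
W=np.zeros((580,800,3),np.uint8);W[:580,:480]=a;W[:320,480:]=b;W[320:580,480:]=c
cv2.imwrite("pics/crop1.png",W)
cv2.imwrite("pics/crop2.png",crop(s,185,155,110,110,5)[:,:,::-1])
T=cal("top");S=cal("scene")
print(atz(T,np.array([145,362])*.64,.03),atz(S,np.array([507,237])*.64,.03))
for uv in [(358,249),(323,340),(448,386),(480,292)]: print(atz(T,np.array(uv)*.64,.01))
E
```

```text
[0.4793 0.441  0.03  ] [0.4791 0.439  0.03  ]
[0.6925 0.061  0.01  ]
[0.5205 0.1243 0.01  ]
[ 0.4361 -0.106   0.01  ]
[ 0.6106 -0.1681  0.01  ]
```

View pics/crop1.png

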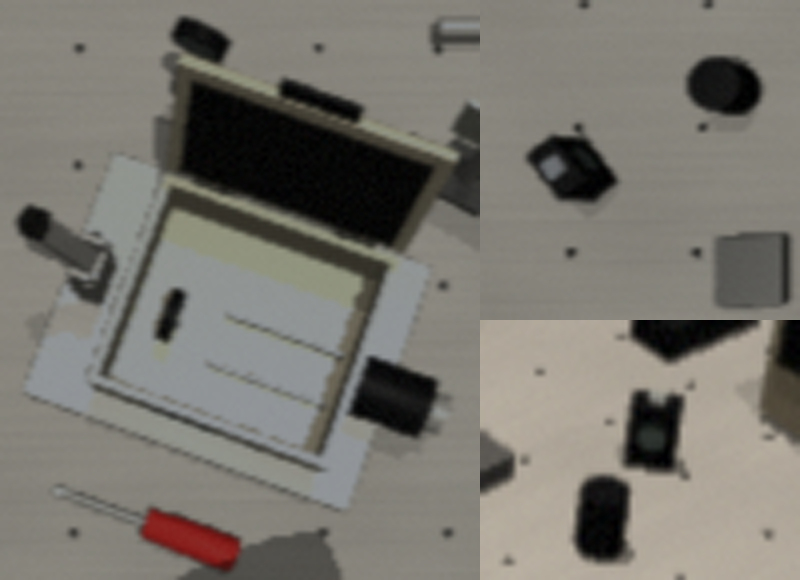

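View pics/crop2.png

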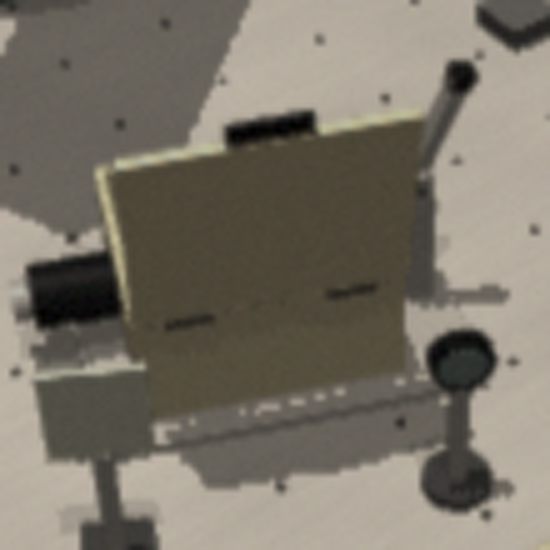

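Crop 1 shows the chamber rim corners at about (170,182), (95,380), (322,462) and (395,262). The ribs run at right angles to the lid hinge line, and the holder's white-labelled top is at (553,165). The screen and lens post stand behind the lid. The plate corners fit 183 x 245 mm at yaw -20°, which agrees with the text. Next I take wrist views from above the chamber and the holder.

```bash
python3 - <<'E'
from h import *
o=observe();K,R,t=cal("wrist");Rt=Ro.from_euler('xyz',o['ee_rot']).as_matrix()
off=Rt.T@((-R.T@t)-o['eef_pos']);print("cam offset tool",off,"axis",Rt.T@R[2],K)
yaw=np.radians(-20.2)
def go(p,rpy):
    q=ctrl.ik(p,rpy);print(p,q)
    if q is not None: ctrl.movep(p,rpy); return True
print(go([.288,-.638,.60],o['ee_rot']) )
ok=False
for z in (.60,.56,.52):
    if go([.47,0.0,z],[np.pi,0,yaw]): break
cs={}
def shot(n):
    np.savez(f"pics/{n}.npz",*cal("wrist"));im=camera("wrist");cv2.imwrite(f"pics/{n}_raw.png",im[:,:,::-1]);return im
a=shot("w1")
go([.46,.32,.50],[np.pi,0,yaw]);b=shot("w2")
cv2.imwrite("pics/w12.png",np.vstack([cv2.resize(x[:,:,::-1],(400,300)) for x in(a,b)]))
print(observe()['clock'])
E
```

```text
cam offset tool [ 0.0724 -0.0006  0.0202] axis [-0.2568  0.001   0.9665] [[280.071    0.     255.0315]
 [  0.     280.071  190.2096]
 [  0.       0.       1.    ]]
[0.288, -0.638, 0.6] [-1.1801  0.2214  1.5786 -0.      1.3424 -0.0331]
True
[0.47, 0.0, 0.6] [-0.0496 -0.1982  2.0028 -0.      1.337   1.8738]
[0.46, 0.32, 0.5] [ 0.5662  0.052   1.9503 -0.      1.1393  2.4896]
4.725
```

View pics/w12.png

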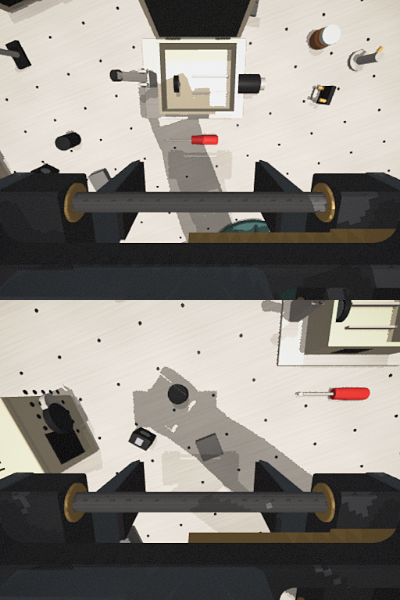

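The wrist views show the chamber at (200,80) in the upper image and the holder at (142,438) in the lower one. The label is on its upper side. I take one closer view of the holder and crop both.

```bash
python3 - <<'E'
from h import *
ctrl.movep([.44,.42,.42],[np.pi,0,np.radians(-20)])
np.savez("pics/w3.npz",*cal("wrist"));b=camera("wrist")[:,:,::-1];cv2.imwrite("pics/w3_raw.png",b)
C=cal("wrist");u=proj(C,[.48,.44,.03]);print(u)
x=int(np.clip(u[0]-50,0,412));y=int(np.clip(u[1]-50,0,284));print("w3 crop",x,y)
a=cv2.imread("pics/w1_raw.png");w2=cv2.imread("pics/w2_raw.png")
W=np.zeros((600,800,3),np.uint8)
W[:,:400]=cv2.resize(b[y:y+100,x:x+100],(400,400),interpolation=3).repeat(1,0) if 0 else np.vstack([crop(b,x,y,100,100,4),crop(w2,155,155,50,25,8)])
W[:600,400:]=crop(a,200,40,100,150,4) if 0 else 0
cv2.imwrite("pics/crop3.png",np.hstack([W[:,:400],np.vstack([crop(a,210,45,100,110,4),np.zeros((160,400,3),np.uint8)])]))
print(observe()['clock'])
E
```

```text
[230.535  149.1507]
w3 crop 180 99
5.3583
```

View pics/crop3.png

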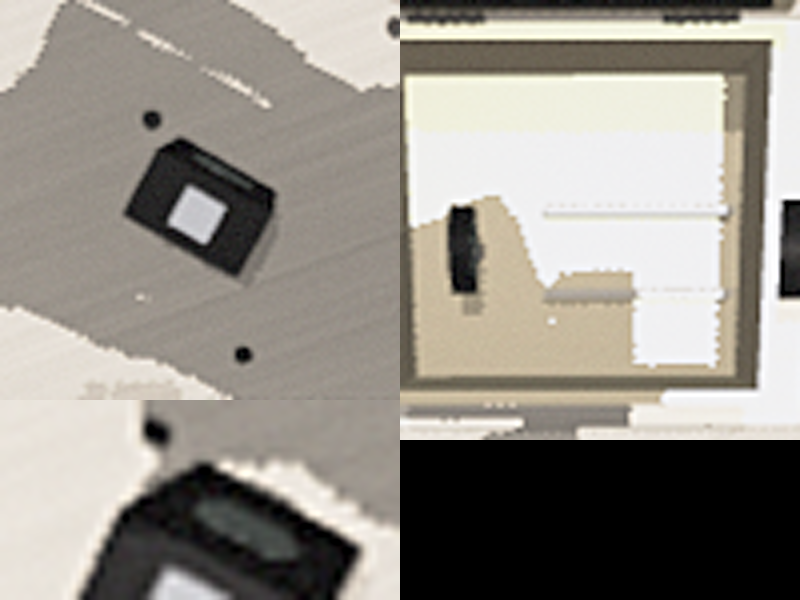

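In crop 3 the holder's top corners are (125,214), (241,276), (272,206) and (157,150), with the label centred at (197,215). The right-hand panel shows the ribs at rows 210 and 295, columns 543–728, and the inner rim corners at (772,40) and (757,388). I now fit both poses.

```bash
python3 - <<'E'
from h import *
from scipy.optimize import least_squares
ld=lambda n:[np.load(f"pics/{n}.npz")[k] for k in("arr_0","arr_1","arr_2")]
W1,W2,W3,T,S=ld("w1"),ld("w2"),ld("w3"),cal("top"),cal("scene")
cc=lambda X,Y,x0,y0,s:np.array([(X+.5)/s-.5+x0,(Y+.5)/s-.5+y0])
# chamber
obs=[]
for X,Y,P in [(543,210,(.0095,.015,.028)),(543,295,(-.0295,.015,.028)),(728,210,(.0095,-.075,.028)),(727,295,(-.0295,-.075,.028)),
  (772,40,(.069,-.079,.095)),(757,388,(-.069,-.079,.095))]: obs.append((W1,cc(X-400,Y,210,45,4),P))
for X,Y,P in [(113,152,(.095,.135,.01)),(22,393,(-.095,.135,.01)),(347,510,(-.095,-.115,.01)),(432,262,(.095,-.115,.01)),
  (95,382,(-.075,.085,.095)),(170,181,(.075,.085,.095))]: obs.append((T,cc(X,Y,200,120,4),P))
def res(p):
    c,s=np.cos(p[2]),np.sin(p[2]);M=np.array([[c,-s,0],[s,c,0],[0,0,1]])
    return np.concatenate([proj(C,M@np.array(P)+[p[0],p[1],p[3]])-uv for C,uv,P in obs])
for z in(0,1):
    f=(lambda p:res(p)) if z else (lambda p:res([*p,0]))
    r=least_squares(f,[.5615,-.0315,-.35]+([0] if z else []),loss='soft_l1');print("unit",r.x);print(res(r.x if z else[*r.x,0]).reshape(-1,2).round(1).tolist())
# holder
def blob(img,C,g):
    u=proj(C,g).astype(int);gr=cv2.cvtColor(img,6);k=gr[u[1]-14:u[1]+15,u[0]-14:u[0]+15]
    n,l,st,ce=cv2.connectedComponentsWithStats((k>110).astype(np.uint8))
    c=[(np.hypot(*(ce[i]-14)),ce[i]+u-14,st[i,4]) for i in range(1,n) if st[i,4]<200 and st[i,0]>0 and st[i,1]>0 and st[i,0]+st[i,2]<29]
    c.sort(key=lambda a:a[0]);print(c[:3]);return c[0][1]
g=[.48,.44,.06]
u2=blob(cv2.imread("pics/w2_raw.png"),W2,g);u3=blob(cv2.imread("pics/w3_raw.png"),W3,g)
print(tri([ray(W2,u2),ray(W3,u3)]))
uT=cc(553-480,166,70,190,4);print(atz(W3,u3,.06),atz(W2,u2,.06),atz(T,uT,.06))
k=[atz(W3,cc(X,Y,180,99,4),.06) for X,Y in[(125,214),(241,276),(272,206),(157,150)]];print(np.array(k),np.mean(k,0))
print([np.linalg.norm(k[i]-k[(i+1)%4]) for i in range(4)],[np.degrees(np.arctan2(*(k[j]-k[i])[1::-1])) for i,j in((0,1),(3,2),(1,2),(0,3))])
E
```

```text
unit [ 0.5626 -0.0302 -0.3474]
[[-0.5, -0.2], [-0.2, 0.1], [1.3, -0.4], [1.0, -0.2], [-0.5, -0.2], [0.2, 0.6], [0.1, -0.0], [-0.1, 0.2], [0.4, 0.6], [0.5, 1.0], [-1.9, -0.1], [-1.3, -1.8]]
unit [ 0.5629 -0.0306 -0.3478 -0.0067]
[[-0.2, -0.2], [0.1, -0.2], [1.0, -0.4], [0.7, -0.4], [-1.0, 0.4], [-0.2, 0.1], [0.4, 0.4], [0.3, 0.2], [0.3, 0.5], [0.3, 1.3], [-1.6, -0.0], [-1.0, -1.3]]
[(np.float64(1.118033988749895), array([177.5, 181. ]), np.int32(84))]
[(np.float64(1.419282254402273), array([228.6899, 152.2403]), np.int32(129))]
(array([0.479 , 0.4397, 0.0608]), [np.float64(7.521411435167899e-05), np.float64(7.521411435162339e-05)])
[0.4791 0.4398 0.06  ] [0.4789 0.44   0.06  ] [0.4797 0.4417 0.06  ]
[[0.4866 0.4601 0.06  ]
 [0.4568 0.4338 0.06  ]
 [0.4736 0.4174 0.06  ]
 [0.501  0.4438 0.06  ]] [0.4795 0.4388 0.06  ]
[np.float64(0.03972636496497209), np.float64(0.02351859896994548), np.float64(0.03806542142573442), np.float64(0.021690844651567294)] [np.float64(-138.62769370738874), np.float64(-135.97701046396136), np.float64(-44.285726559831495), np.float64(-48.41927943501186)]
```

The holder is at (0.479, 0.4395) with its top measured at 60.8 mm (text says 60) and its long axis at 43°. The chamber is at (0.5626, -0.0302), yaw -0.3474, with residuals of about 1 px. Now I grasp the holder, carry it to a point above the bay and look.

```bash
cat >> h.py <<'E'
U=np.array([.5626,-.0302]);UY=-.3474
def w(x,y,z):
    c,s=np.cos(UY),np.sin(UY);return np.array([U[0]+c*x-s*y,U[1]+s*x+c*y,z])
def st(m=""):
    o=observe();print(m,"t%.2f"%o['clock'],o['eef_pos'],"F",o['ft_force'],"op %.3f g %.1f"%(o['opening'],o['grip_force']));return o
E
python3 - <<'E'
from h import *
r=[np.pi,0,np.radians(133)]
print(ctrl.ik([.479,.4395,.214],r))
ctrl.movep([.479,.4395,.30],r);ctrl.line_to([.479,.4395,.214],v=.12);st("down")
eoat.grip(0.0);st("gripped")
ctrl.line_to([.479,.4395,.46],v=.25);st("up")
b=w(-.010,-.030,0);r2=[np.pi,0,UY+np.pi]
print(b,ctrl.ik([b[0],b[1],.23],r2))
ctrl.movep([b[0],b[1],.46],r2);st("over")
a=camera("scene")[:,:,::-1];c=camera("wrist")[:,:,::-1]
cv2.imwrite("pics/over.png",np.hstack([crop(a,185,100,100,150,4),np.vstack([cv2.resize(c,(400,300)),np.zeros((300,400,3),np.uint8)])]))
E
```

```text
[ 0.7066  0.5664  1.8819 -0.      0.6933 -0.0439]
down t8.52 [0.4792 0.4397 0.2146] F [-0.2671 -0.2691 -0.3482] op 0.997 g 0.0
gripped t9.34 [0.479  0.4395 0.214 ] F [-0.4133  0.4397  0.8463] op 0.442 g 30.0
up t10.47 [0.4787 0.4393 0.4585] F [-0.0689 -0.0961 -1.1039] op 0.445 g 30.0
[ 0.543 -0.055  0.   ] [-0.1437  0.4194  2.0948  0.      0.6274 -1.3671]
over t12.28 [ 0.5432 -0.0545  0.4599] F [ 0.8686 -0.1969 -0.9904] op 0.448 g 30.0
```

View pics/over.png

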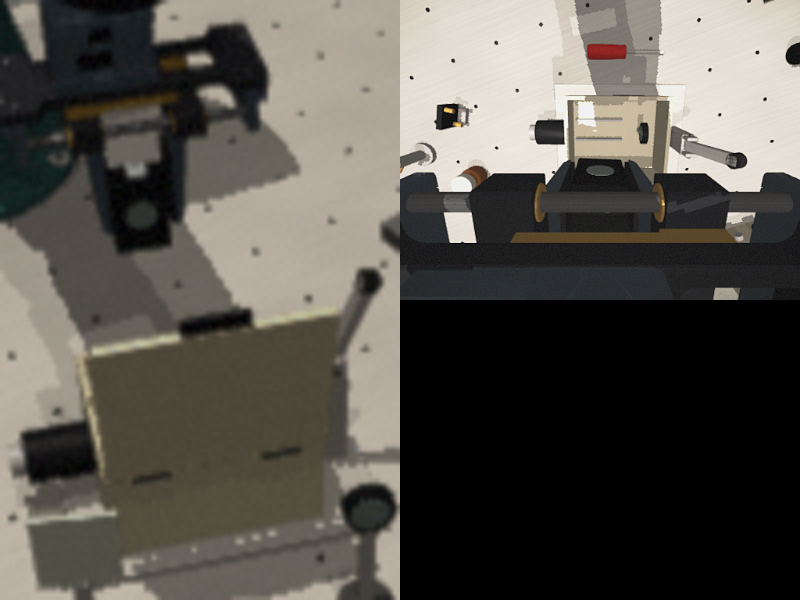

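The left view shows the holder upright between the fingers, window facing the scene camera (140,212). The wrist view shows a clear path into the bay. Next I descend gently and release.

```bash
python3 - <<'E'
from h import *
b=w(-.010,-.030,0)
ctrl.line_to([b[0],b[1],.26],v=.15);ctrl.line_to([b[0],b[1],.235],v=.05);ctrl.hold(.2)
f0=st("low")['ft_force'][2]
z=.235
while z>.2265:
    z-=.001;ctrl.line_to([b[0],b[1],z],v=.02);ctrl.hold(.05);f=observe()['ft_force'][2]-f0
    if f>2.5:break
print("contact",z,f);st()
eoat.grip(.58);ctrl.hold(.3);st("open")
ctrl.line_to([b[0],b[1],.46],v=.2)
e=w(.15,-.0,0);print(e,[ctrl.ik([*w(.16,0,0)[:2],.41],[np.pi,0,UY+k]) for k in(0,np.pi)])
a=camera("wrist")[:,:,::-1];c=camera("top")[:,:,::-1];s=camera("scene")[:,:,::-1]
np.savez("pics/w4.npz",*cal("wrist"));cv2.imwrite("pics/w4_raw.png",a)
u=proj(cal("wrist"),w(-.01,-.03,.05)).astype(int);print(u)
cv2.imwrite("pics/placed.png",np.hstack([crop(a,190,100,100,150,4),np.vstack([crop(c,205,120,100,75,4),crop(s,185,140,100,75,4)])]))
E
```

```text
low t14.72 [ 0.5431 -0.055   0.2353] F [-0.5047  0.1882 -1.2096] op 0.440 g 30.0
contact 0.22899999999999998 17.630880830308254
 t16.52 [ 0.5433 -0.0551  0.2298] F [-5.7861  0.2047 16.4212] op 0.443 g 30.0
open t17.23 [ 0.543 -0.055  0.229] F [ 0.3756  0.1303 -0.2992] op 0.580 g 0.0
[ 0.7036 -0.0813  0.    ] [array([-0.1506,  0.401 ,  1.6923, -0.    ,  1.0483,  1.7675]), array([-0.1506,  0.401 ,  1.6923,  0.    ,  1.0483, -1.374 ])]
[254 169]
```

View pics/placed.png

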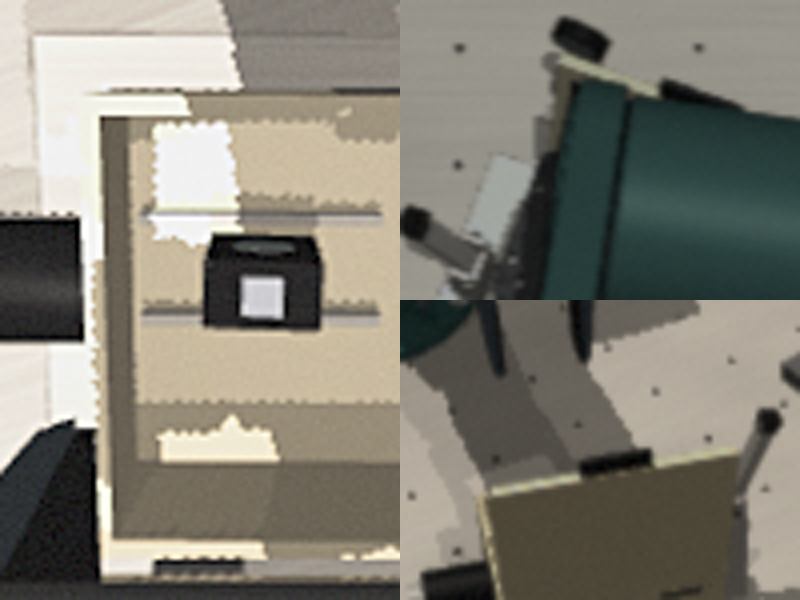

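The wrist crop shows the holder standing square between the ribs, with its label at (262,297) and a rib on each side. Contact came at the expected height. Next I get the lid and clamp angles from the first scene picture, then shut the lid.

```bash
python3 - <<'E'
from h import *
S=cal("scene")
def lid(th,r=.158,y=0,n=.004): return w(.079-r*np.cos(th)+n*np.sin(th),y,.099+r*np.sin(th)+n*np.cos(th))
# angle from scene0 crop2 (x0=185,y0=155,s5): lid outer top corners, clamp tip
f=lambda X,Y:np.array([X/5+185,Y/5+155])
ths=np.linspace(1.3,1.95,66)
e=[np.linalg.norm(proj(S,lid(t,y=-.085))-f(113,170))+np.linalg.norm(proj(S,lid(t,y=.085))-f(422,120)) for t in ths];i=np.argmin(e);th=ths[i];print("lid",th,e[i])
cs=np.linspace(1.3,2.1,81);e=[np.linalg.norm(proj(S,w(0,.112-.085*np.cos(t),.109+.085*np.sin(t)))-f(460,73)) for t in cs];i=np.argmin(e);print("clamp",cs[i],e[i])
r=[np.pi,0,UY+np.pi];L=.191
eoat.grip(0.0)
b=observe()['eef_pos'];ctrl.line_to([b[0],b[1],.52],v=.25)
def tcp(t,rc=.135,dx=0,dz=0):
    p=np.array([.079-rc*np.cos(t)+.004*np.sin(t)+.016+dx, .099+rc*np.sin(t)+.004*np.cos(t)+L+dz]);return w(p[0],0,p[1])
p=tcp(th,dx=.045);p[2]=.52;ctrl.line_to(p,v=.25)
p=tcp(th,dx=.045);ctrl.line_to(p,v=.2);st("behind")
for t in np.linspace(th,.12,9):
    ctrl.line_to(tcp(t),v=.13);st("%.2f"%t)
z=tcp(.12)[2];xy=tcp(0)[:2];f=0
while f<12 and z>.099+.004+L-.006:
    z-=.002;ctrl.line_to([*xy,z],v=.05);ctrl.hold(.05);f=observe()['ft_force'][2]
st("shut %.4f"%(z-L))
E
```

```text
lid 1.78 2.659255622863643
clamp 1.92 2.150084085565067
behind t21.51 [ 0.7243 -0.0887  0.4226] F [ 0.1393 -0.3565  0.2908] op 0.005 g 0.0
1.78 t22.01 [ 0.6823 -0.0734  0.4225] F [-0.1288  0.0218  1.3543] op 0.005 g 0.0
1.57 t22.38 [ 0.6563 -0.0641  0.4253] F [-0.4944  0.0343 -0.1093] op 0.007 g 0.0
1.36 t22.74 [ 0.6301 -0.0546  0.4231] F [-0.1727 -0.3938 -0.1793] op 0.000 g 0.0
1.16 t23.11 [ 0.6048 -0.0454  0.4153] F [ 0.3218 -0.9789  0.0055] op 0.006 g 0.0
0.95 t23.48 [ 0.5816 -0.037   0.4023] F [ 1.1994 -0.0656 -0.6072] op 0.005 g 0.0
0.74 t23.84 [ 0.5612 -0.0296  0.3844] F [ 0.2404  0.2907 -0.1256] op 0.007 g 0.0
0.53 t24.21 [ 0.5449 -0.0237  0.3624] F [ 0.4314  0.2205 -0.0426] op 0.003 g 0.0
0.33 t24.57 [ 0.5333 -0.0195  0.3375] F [-0.1687  0.3591  0.7497] op 0.002 g 0.0
0.12 t24.94 [ 0.5267 -0.0171  0.3105] F [-0.1623 -0.0716 -0.3789] op 0.004 g 0.0
shut 0.1011 t27.64 [ 0.5252 -0.0166  0.2938] F [-14.1478   0.9927  36.0799] op 0.003 g 18.5
```

The fingers met a surface at 102.8 mm, and the shut lid's top should be at 103. I back off and look from behind the clamp before swinging it.

```bash
cat >> h.py <<'E'
def ctcp(t,rc=.065,dy=0): return w(0,.112-rc*np.cos(t)+.006*np.sin(t)+.0135+dy,.109+rc*np.sin(t)+.006*np.cos(t)+.191)
E
python3 - <<'E'
from h import *
p=observe()['eef_pos'];ctrl.line_to([p[0],p[1],.42],v=.2);st("up")
q=ctcp(1.92,dy=.05);ctrl.line_to([q[0],q[1],.42],v=.25);st("side")
np.savez("pics/w5.npz",*cal("wrist"))
a=camera("wrist")[:,:,::-1];s=camera("scene")[:,:,::-1];t=camera("top")[:,:,::-1]
cv2.imwrite("pics/lid.png",np.hstack([np.vstack([cv2.resize(a,(400,300)),crop(t,205,120,100,75,4)]),crop(s,185,130,100,150,4)]))
E
```

```text
up t28.43 [ 0.5248 -0.0166  0.4188] F [ 0.458  -0.7328 -0.7672] op 0.001 g 0.0
side t29.41 [0.6313 0.1603 0.4194] F [-0.3653 -0.5934  0.6757] op 0.005 g 0.0
```

View pics/lid.png

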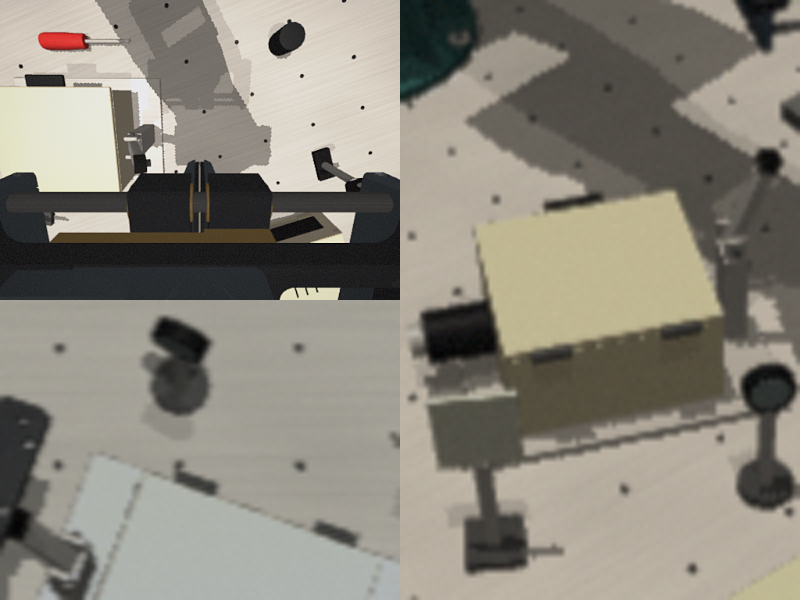

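The scene crop shows the lid flat on the chamber, spanning (475,225) to (720,315), with the clamp still leaning out and its knob at (768,160). I swing the clamp next.

```bash
python3 - <<'E'
from h import *
q=ctcp(1.92,dy=.05);q[2]=.160+.191
ctrl.line_to(q,v=.15);st("down")
for t in np.linspace(1.92,.15,9):
    p=ctcp(t);
    if t==1.92:p[2]=q[2]
    ctrl.line_to(p,v=.08);st("%.2f"%t)
z=ctcp(.15)[2];xy=ctcp(0)[:2];f=0
while f<6 and z>.115+.191-.006:
    z-=.001;ctrl.line_to([*xy,z],v=.03);ctrl.hold(.05);f=observe()['ft_force'][2]
st("flat? tip z %.4f"%(z-.191))
p=observe()['eef_pos'];ctrl.line_to([p[0],p[1],.40],v=.2)
q=w(-.02,.30,.45);ctrl.movep(q,[np.pi,0,UY+np.pi]);st("away")
s=camera("scene")[:,:,::-1];t=camera("top")[:,:,::-1]
cv2.imwrite("pics/end.png",np.hstack([crop(s,185,130,100,150,4),np.vstack([crop(t,205,130,100,75,4),cv2.resize(t,(400,300))])]))
E
```

```text
down t30.17 [0.6321 0.161  0.3516] F [1.4735 0.486  0.8675] op 0.004 g 0.0
1.92 t30.94 [0.6148 0.1139 0.351 ] F [ 1.0367 -0.63   -1.0827] op 0.006 g 0.0
1.70 t31.32 [0.6102 0.1009 0.3642] F [-0.3815  0.1552 -0.0397] op 0.005 g 0.0
1.48 t31.66 [0.6052 0.0873 0.3652] F [ 0.0897  0.2004 -0.3431] op 0.005 g 0.0
1.26 t31.99 [0.6002 0.0738 0.3635] F [-0.7809  0.3791  0.0544] op 0.005 g 0.0
1.03 t32.33 [0.5955 0.061  0.3586] F [-0.01   -0.1283 -0.2037] op 0.008 g 0.0
0.81 t32.66 [0.5913 0.0495 0.3509] F [-0.0804 -0.2685  0.1229] op 0.007 g 0.0
0.59 t32.99 [0.5878 0.0399 0.3407] F [-0.6038 -0.2902 -0.1996] op 0.001 g 0.0
0.37 t33.33 [0.5852 0.0327 0.3286] F [-0.4469 -0.2896  0.1975] op 0.006 g 0.0
0.15 t33.66 [0.5836 0.0282 0.3152] F [-0.509   0.2368 -0.6962] op 0.005 g 0.0
flat? tip z 0.1146 t36.66 [0.5833 0.0267 0.306 ] F [-2.3531 -1.4554  6.3034] op 0.007 g 3.5
away t38.25 [0.6457 0.2577 0.449 ] F [-0.4845 -0.2668 -0.4742] op 0.001 g 0.0
```

View pics/end.png

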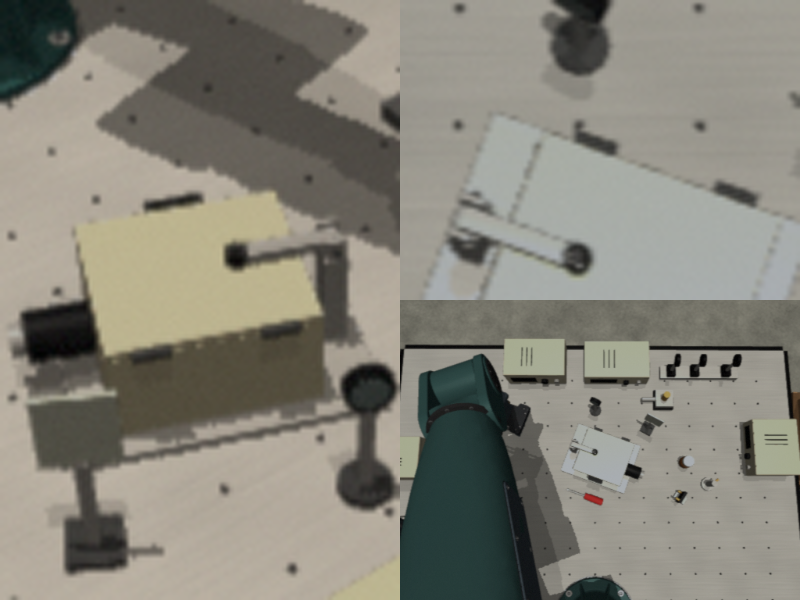

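The picture shows the lid shut and the clamp lying across it, knob at (235,255), with everything else in place. The press stopped at only 6 N, so I press the arm once more to be sure it is seated, then hand in.

```bash
python3 - <<'E'
from h import *
xy=ctcp(0)[:2]
ctrl.movep([*xy,.36],[np.pi,0,UY+np.pi]);ctrl.line_to([*xy,.309],v=.1);ctrl.hold(.1)
z=.309;f=0
while f<14 and z>.302:
    z-=.0005;ctrl.line_to([*xy,z],v=.02);ctrl.hold(.05);f=observe()['ft_force'][2];print("%.4f %.1f"%(z-.191,f),end="; ")
st("pressed")
ctrl.line_to([*xy,.42],v=.2);ctrl.movep(w(-.02,.30,.45),[np.pi,0,UY+np.pi]);ctrl.hold(.3);st("away")
print(ctrl.job_done())
E
```

```text
0.1175 0.4; 0.1170 -0.7; 0.1165 -0.8; 0.1160 0.4; 0.1155 -0.6; 0.1150 0.5; 0.1145 8.9; 0.1140 14.6; pressed t42.52 [0.5834 0.0267 0.3058] F [-6.1525 -0.1801 14.5829] op -0.000 g 7.2
away t44.50 [0.646  0.2578 0.4501] F [ 0.9664 -0.2306 -0.6714] op 0.003 g 0.0
the job is handed in; nothing more can be done
None
```

The job is done and handed in at about 44.5 s: the holder stands upright in the bay, the lid was shut next, and the clamp arm then laid flat on it, with nothing else on the table seen to move.

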